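# Lock the label roll on its spindle with the linch pin

## Robot

A 6-joint arm with a two-finger parallel gripper is mounted at the origin on a cart in front of the work surface, level with it; the furniture and walls round the work are solid. World frame = base frame: x ahead of the robot, y to its left, z up, the work surface at z = 0. Lengths are in m, angles in rad, forces in N, time in s.
With the tool pointing down it reaches from about 0.3 to 1 m from the base axis. Payload 5.1 kg.
Tool frame: the origin (TCP) lies on the centre line of the jaws, within the pads' length; the fingertips stand 22 mm ahead of it and the grasp point (between the pads) lies 3 mm ahead of it; z points along the fingers, y is the direction in which the jaws open and shut (so a half turn about z gives the same grasp; the last joint's range is limited). The gripper opens to 95 mm and grips with 3 to 60 N. Pads are 20 mm wide; open, the fingers measure 119 mm over their backs; the gripper's body (75 mm by 180 mm) begins 59 mm behind the grasp point.
Start: joints at [1.128, 0.124, 1.65, -0, 1.367, -0.083], TCP at [0.229, 0.608, 0.237] pointing down, gripper open.
Joint ranges: [-2.61, 2.61], [-1.02, 2.33], [0.03, 2.71], [-1.35, 4.49], [0.32, 2.68], [-2.91, 2.91]. Speed limits (rad/s): [2.57, 2.57, 3.14, 3.14, 3.14, 3.14].

## Interface

Orientations are given as a unit quaternion [x, y, z, w].
In Python, from workcell import * gives the robot as it stands.
- The arm moves only by the tool arm_command, never from a script. Its argument "steps" is a list of rows, each an object of numbers: "hand": the opening, from 0 (shut) to 1 (fully open); "x", "y", "z": the shift along the world's x, y, z in cm; "yaw": the turn about the world's z in degrees. A call has 1 to 5 rows; each row is the pose to reach, as a shift and turn from the pose measured when the call began; what a row does not reach only later rows make up. A row lasts 1/10 s, in which the tool goes at most 50 mm and 8.59 degrees, less where a joint would pass 70% of its speed; a pose out of reach is approached as far as the arm can. A call with a gripper value outside its range is refused whole. The fingers move at their own pace and stop on an object; "newtons" is the grip in N (left out, the last holds). Time passes only in rows, so rows that repeat a pose let the fingers close. It gives the time, the measured TCP pose, the force and the opening at its end, in the units of the state.
- get_state(): the state, without advancing time (a new reading comes with each control period).
- capture(name): name is "scene" or "top" or "wrist"; returns a dict with "color" (480x640x3 uint8, red, green, blue), "fx", "fy", "cx", "cy" (pixels), "D" ([k1, k2, p1, p2, k3] as OpenCV has them; the pictures are not rectified), "origin" and "attitude" of the camera in the world; the wrist camera has in their place "tool_from_camera" (4x4, takes a point from camera to tool coordinates, whose origin is the TCP and whose axes are the flange's). Camera axes: x right, y up, looking along -z (the intrinsics and any distortion apply to the point x, -y, -z); pixel columns grow to the right and rows downward; lengths in m; the calibration is good to about 2 mm. A picture is of the moment at which its call begins: read the wrist's pose just before it. There is no depth.
- sign_off(): hands the job in, once; it reports no verdict.
The state is a dict: "clock": time; "q": joint angles; "joint_vel": joint speeds; "effort": joint torques, N m; "tool_pos": TCP position; "tcp_rot": TCP orientation; "ft_force": force on the tool from outside, world axes, zero at the start; "torque": the same for the moment, N m; "grip_width": finger opening in m.
Only numpy, scipy, OpenCV 4.12 (cv2) and the standard library are available. Lean on these libraries where they do the work, as an engineer would, in place of code of your own. Each camera call takes 0.05 s, during which the arm holds its last target.

## Task

Secure the label roll on the unwinder: lift the linch pin out of its pocket block, push it straight down through the cross hole near the spindle's free end until its collar sits on the spindle, and swing its sprung ring down over the spindle end until it snaps shut underneath. Leave the tube rack, the stamp and the tape roll where they are.

Things in the scene. Friction and masses are not known exactly. Their poses are not given: they have to be found in the camera images.
- pin_grip (a point): Middle of the linch pin's black grip, 18 (x) x 13 (y) x 28 mm (z), the only part to hold: pinch it across y. z up along the pin; the ring opens to -x. Below this point: bottom of the grip 14 mm, ring pivot (barrel 20 mm long in y) 25 mm, underside of the 18 mm collar 34 mm, tip 84 mm. Loose, about 0.1 kg. Starts upright in the block's pocket, collar on the block's top, its turn about z varies
- pin_tip (a point): Lower end of the pin's 9 mm steel shank, on its axis, 50 mm below the underside of the collar (the last 7 mm taper to a blunt point); same axes as pin_grip
- ring (a joint): Angle of the steel ring (4 mm wire, 45 mm wide) hinged on the pin above its collar, about the pin's y. 0: shut, hanging along the shank, wire against its -x side. 1.5: open, level, reaching to the pin's -x side, where it starts. Over-centre spring: above about 1.2 it springs back open, below about 0.9 it snaps shut by itself; pressing the far end down takes about 1 to 3 N
- ring_end (a point): Middle of the ring's far end, on the centre line of its wire, 44 mm from the ring's pivot; to shut the ring this end is pressed down and passes in front of and under the spindle's free end
- cross_hole (a point): Centre of the upper mouth of the 11 mm vertical cross hole through the flat-milled end (22 mm wide, 18 mm thick) of the unwinder's level spindle, 109 mm above the table; z up, -x points to the spindle's free end, 18 mm beyond. Behind it (+x): hub (29 mm) from 12 mm on, 5.5 mm higher than this point; keeper disc (54 mm) at 23 mm; 82 mm back flange at 62 mm. Fixed to the table
- pocket (a point): Centre of the mouth of the 11 mm pocket, 52 mm deep, in the top of the fixed aluminium block (42 x 42 mm, 62 mm high, flat foot 78 mm long) where the pin is parked; z up
- tube_rack: Small pale block with three upright orange tubes, 66 x 66 x 102 mm, loose bystander; origin at the centre of its underside
- stamp: Lot stamp with a black knob on a wooden block, 27 x 52 x 70 mm, loose bystander; origin at the centre of its underside
- tape: Roll of tape lying flat, 96 mm wide, 48 mm high, loose bystander; origin at the centre of its underside

How it is judged:
On the way:
1. the pin is through the cross hole with its collar down on the spindle (z of pin_tip in the frame of cross_hole below -0.045 m and horizontal distance between pin_tip and cross_hole below 0.01 m and angle between pin_grip's own z axis and vertical below 0.17 rad), for 0.2 s.
At the end, for the whole second after the job is handed in: The pin stands in the cross hole, its collar within 5 mm of the spindle, its tip within 10 mm of the hole's axis, less than 10 degrees off upright; its ring is shut (angle under 0.2 rad) with its far end below the spindle; everything is let go (all of step 1 and value of joint ring below 0.2 rad and z of ring_end in the frame of cross_hole below -0.023 m); the robot touches nothing.
It fails at once if the tube rack is pushed more than 30 mm from its place (distance of tube_rack from where it was at the start of the episode above 0.03 m).
It fails at once if the stamp is pushed more than 30 mm from its place (distance of stamp from where it was at the start of the episode above 0.03 m).
It fails at once if the tape roll is pushed more than 30 mm from its place (distance of tape from where it was at the start of the episode above 0.03 m).
It also fails if it takes over 58 s, if anything falls off the work surface, if the arm or the gripper's body presses on something with over 40 N, if the wrist force passes 120 N, or if a joint passes its speed limit or range.

## Working session

There is one attempt and no reset: what is moved stays moved. The work goes in short steps, Python scripts to look and compute and a tool call to move; the robot and the scene stay as the last step left them, time stands still between calls to the robot, and variables do not carry over. Pictures are saved under pics/ and viewed, and the job is handed in when it is done.

Besides the shell and the picture viewer there is one more tool, called after "Emit:" by a JSON object that holds its "method" and its "body". arm_command: Moves the arm, as the interface text tells. Its arguments: {"type":"object","properties":{"steps":{"type":"array"},"newtons":{"type":"number"}},"required":["steps"]}

```bash
mkdir -p pics; ls
python3 - <<'E'
from workcell import *
import cv2
s=get_state();print(s)
for n in("scene","top","wrist"):
    c=capture(n);cv2.imwrite(f"pics/{n}0.png",c["color"][:,:,::-1])
    print(n,{k:v for k,v in c.items() if k!="color"})
E
```

```text
pics
{'clock': 0.0, 'q': array([ 1.12841464e+00,  1.24419156e-01,  1.65169206e+00,  1.49238338e-06,
        1.36750660e+00, -8.26164391e-02]), 'joint_vel': array([ 0.00023421,  0.00039398,  0.00086325, -0.00127685,  0.00127737,
        0.00046974]), 'effort': array([ 1.25812830e-04, -4.17589831e+01, -3.59943080e+01,  7.74441613e-02,
        4.88443743e-02, -1.67447615e-04]), 'tool_pos': array([0.22861003, 0.60781919, 0.23543197]), 'tcp_rot': array([ 1.78914152e-01,  9.83864168e-01, -9.77704923e-04, -2.63465165e-04]), 'ft_force': array([ 0.24188591,  0.76938783, -0.39418488]), 'torque': array([-0.03759622, -0.01651358,  0.03750075]), 'grip_width': 0.09524028802734852}
scene {'fx': 438.74113637909244, 'fy': 438.74113637909244, 'cx': 315.4777495248828, 'cy': 236.648990151456, 'D': array([-0.10358324,  0.        ,  0.        ,  0.        ,  0.        ]), 'origin': array([-0.28576622, -0.39754844,  0.57982812]), 'attitude': array([ 0.41785853, -0.26745501, -0.45738831,  0.73800949])}
top {'fx': 593.3488329637258, 'fy': 593.3488329637258, 'cx': 305.473989352879, 'cy': 250.544556217653, 'D': array([-0.20287199,  0.        ,  0.        ,  0.        ,  0.        ]), 'origin': array([ 0.30113841, -0.00984324,  1.54202013]), 'attitude': array([-0.03612472,  0.0388292 ,  0.71598495, -0.6960983 ])}
wrist {'fx': 375.62162394848235, 'fy': 375.62162394848235, 'cx': 319.9257469867817, 'cy': 235.34841119349292, 'D': array([0.01074065, 0.        , 0.        , 0.        , 0.        ]), 'tool_from_camera': array([[-2.06861327e-03,  9.55053707e-01,  2.96425604e-01,
         8.42336882e-02],
       [ 9.99997763e-01,  1.84504986e-03,  1.03394220e-03,
        -1.40986481e-04],
       [ 4.40550310e-04,  2.96427079e-01, -9.55055387e-01,
        -1.48148244e-01],
       [ 0.00000000e+00,  0.00000000e+00,  0.00000000e+00,
         1.00000000e+00]])}
```

View pics/scene0.png

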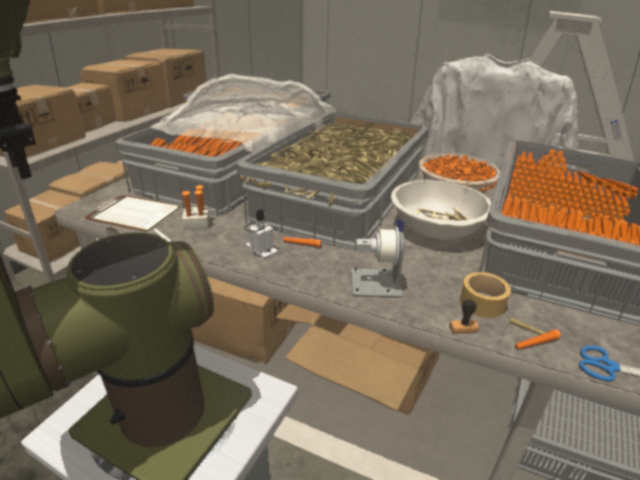

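View pics/top0.png

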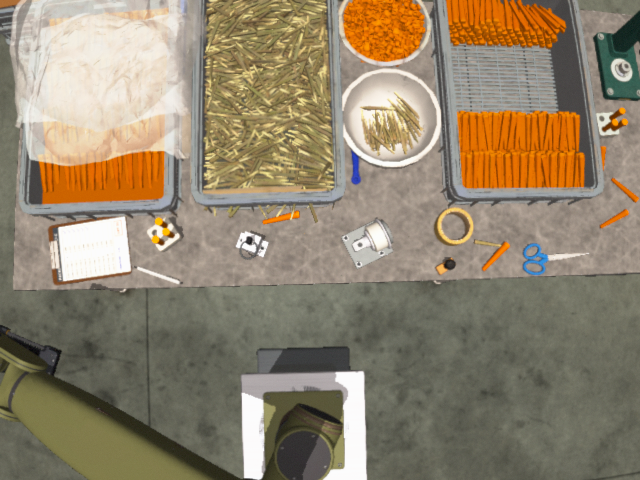

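View pics/wrist0.png

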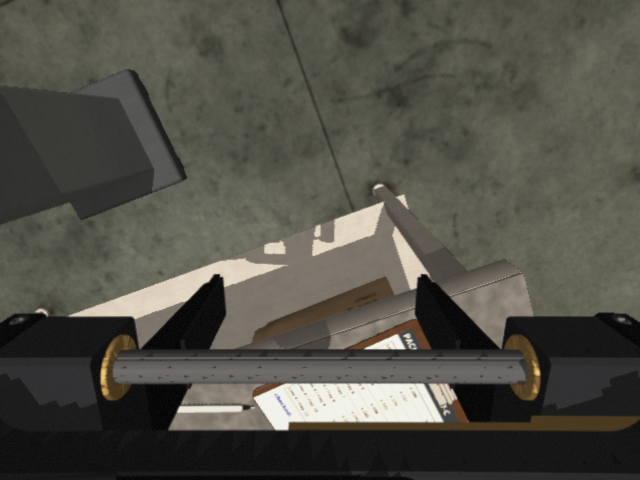

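```bash
cat > h.py <<'E'
from workcell import *
import numpy as np, cv2
from scipy.spatial.transform import Rotation as R
def grab(n):
    s=get_state(); c=capture(n)
    if n=="wrist":
        T=np.eye(4);T[:3,:3]=R.from_quat(s["tcp_rot"]).as_matrix();T[:3,3]=s["tool_pos"]
        T=T@c["tool_from_camera"]
    else:
        T=np.eye(4);T[:3,:3]=R.from_quat(c["attitude"]).as_matrix();T[:3,3]=c["origin"]
    c["T"]=T;c["K"]=np.array([[c["fx"],0,c["cx"]],[0,c["fy"],c["cy"]],[0,0,1]])
    return c
def ray(c,u,v):
    p=cv2.undistortPoints(np.array([[[u,v]]],float),c["K"],c["D"])[0,0]
    d=c["T"][:3,:3]@np.array([p[0],-p[1],-1]);return c["T"][:3,3],d/np.linalg.norm(d)
def onz(c,u,v,z):
    o,d=ray(c,u,v);return o+d*(z-o[2])/d[2]
def proj(c,P):
    P=np.atleast_2d(P);q=(P-c["T"][:3,3])@c["T"][:3,:3];q=q*[1,-1,-1]
    return cv2.projectPoints(q.reshape(-1,1,3),np.zeros(3),np.zeros(3),c["K"],c["D"])[0][:,0]
def tri(rs):
    A=np.zeros((3,3));b=np.zeros(3)
    for o,d in rs:
        M=np.eye(3)-np.outer(d,d);A+=M;b+=M@o
    x=np.linalg.solve(A,b);return x,[np.linalg.norm((np.eye(3)-np.outer(d,d))@(x-o)) for o,d in rs]
def crop(c,x,y,w,h,k,f):
    im=c["color"][y:y+h,x:x+w,::-1];cv2.imwrite(f,cv2.resize(im,None,fx=k,fy=k,interpolation=cv2.INTER_CUBIC))
E
python3 - <<'E'
from h import *
c=grab("top");d=grab("scene")
a=c["color"][200:290,205:300];b=c["color"][200:290,325:420]
im=np.vstack([np.hstack([a,b]),np.hstack([d["color"][195:285,230:325],d["color"][215:305,330:425]])])
cv2.imwrite("pics/z1.png",cv2.resize(im[:,:,::-1],None,fx=3.3,fy=3.3,interpolation=cv2.INTER_CUBIC))
for p in[(250,242,.1),(375,235,.11),(355,248,0),(345,240,.1),(163,233,.1),(446,266,.07),(454,226,.048)]:print(p,onz(c,*p).round(3))
E
```

```text
(250, 242, 0.1) [0.479 0.118 0.1  ]
(375, 235, 0.11) [ 0.487 -0.188  0.11 ]
(355, 248, 0) [ 0.468 -0.148  0.   ]
(345, 240, 0.1) [ 0.478 -0.115  0.1  ]
(163, 233, 0.1) [0.508 0.335 0.1  ]
(446, 266, 0.07) [ 0.409 -0.37   0.07 ]
(454, 226, 0.048) [ 0.513 -0.403  0.048]
```

View pics/z1.png

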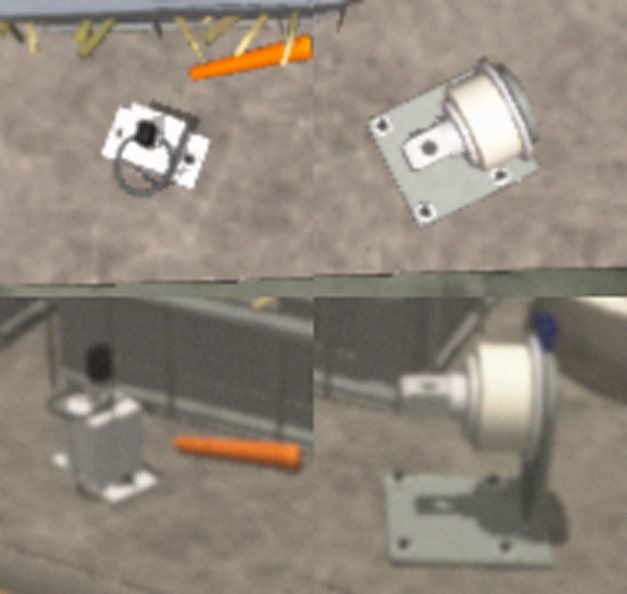

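Emit:
{"method": "arm_command", "body": {"steps": [{"x":0,"y":-5,"z":3,"yaw":5,"hand":1},{"x":2.5,"y":-9,"z":5,"yaw":10,"hand":1},{"x":5,"y":-13,"z":5,"yaw":15,"hand":1},{"x":7,"y":-17,"z":5,"yaw":20.6,"hand":1},{"x":10,"y":-21,"z":5,"yaw":20.6,"hand":1}]}}

```text
clock: 0.75
tool_pos: [0.3289, 0.3965, 0.2866]
tcp_rot: [-0.001, 1.0, -0.0, 0.0]
ft_force: [0.8, 0.5, 0.3]
grip_width: 0.095
```

Emit:
{"method": "arm_command", "body": {"steps": [{"x":4,"y":-5,"z":0},{"x":8,"y":-9,"z":0},{"x":12,"y":-13,"z":0},{"x":15,"y":-17,"z":0},{"x":17,"y":-21,"z":0}]}}

```text
schema error: expected keys hand, x, y, z, yaw
```

Emit:
{"method": "arm_command", "body": {"steps": [{"x":4,"y":-5,"z":0,"yaw":0,"hand":1},{"x":8,"y":-9,"z":0,"yaw":0,"hand":1},{"x":12,"y":-13,"z":0,"yaw":0,"hand":1},{"x":15,"y":-17,"z":0,"yaw":0,"hand":1},{"x":17,"y":-21,"z":0,"yaw":0,"hand":1}]}}

```text
clock: 1.25
tool_pos: [0.4883, 0.204, 0.2866]
tcp_rot: [-0.001, 1.0, 0.0, 0.001]
ft_force: [1.0, 0.7, 0.2]
grip_width: 0.0951
```

Emit:
{"method": "arm_command", "body": {"steps": [{"x":0,"y":-4,"z":0,"yaw":0,"hand":1},{"x":0,"y":-6.8,"z":-1.5,"yaw":0,"hand":1},{"x":0,"y":-6.8,"z":-1.5,"yaw":0,"hand":1},{"x":0,"y":-6.8,"z":-1.5,"yaw":0,"hand":1}]}}

```text
clock: 1.65
tool_pos: [0.4881, 0.1357, 0.2713]
tcp_rot: [-0.001, 1.0, 0.0, 0.0]
ft_force: [0.4, 0.4, 0.1]
grip_width: 0.0952
```

Run:
```python
from h import *
c=grab("wrist");cv2.imwrite("pics/w1.png",c["color"][:,:,::-1]);print(get_state()["tool_pos"],get_state()["tcp_rot"])
```

```text
[0.48825997 0.13641692 0.27179307] [-1.27986012e-03  9.99998888e-01  3.19562602e-04  6.95122400e-04]
```

View pics/w1.png

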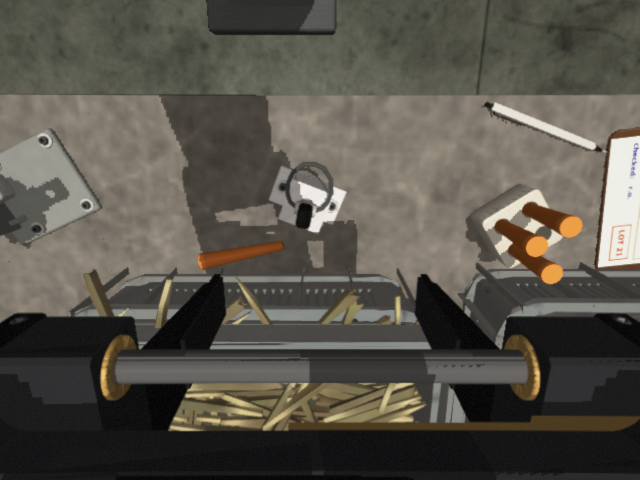

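Run:
```python
from h import *
c=grab("wrist");crop(c,255,150,110,90,7,"pics/w1z.png")
```

```text
(no output)
```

View pics/w1z.png

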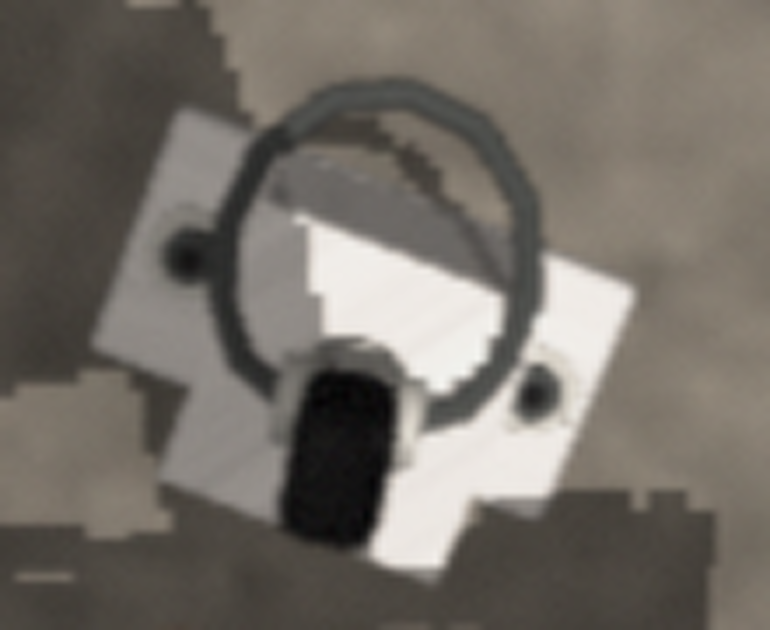

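Run:
```python
from h import *
c=grab("wrist")
def P(x,y,z): return onz(c,255+x/7,150+y/7,z)
pts=[(228,270),(530,265),(395,92),(250,180),(500,165),(320,108),(460,115),(240,345),(500,370),(440,412),(265,385)]
Q=np.array([P(*p,.071)[:2] for p in pts])
(cx,cy),r=cv2.minEnclosingCircle(Q.astype(np.float32))
from scipy.optimize import least_squares
s=least_squares(lambda a:np.hypot(Q[:,0]-a[0],Q[:,1]-a[1])-a[2],[cx,cy,.02]).x;print(s)
g=P(337,460,.096);print(g, P(338,530,.11),P(345,390,.09))
d=g[:2]-s[:2];print("pin x yaw",np.degrees(np.arctan2(d[1],d[0])),np.linalg.norm(d))
# grip y-edges direction: sides
m=c["color"][150:240,255:365].max(2)<28
n,l,st,ce=cv2.connectedComponentsWithStats(m.astype(np.uint8));i=1+np.argmax(st[1:,4]);print(st,ce)
# block edges: top edge of foot
for a,b in[((190,105),(635,290)),((190,105),(95,345))]:
    u=P(*a,.008);v=P(*b,.008);e=v-u;print(np.degrees(np.arctan2(e[1],e[0])),np.linalg.norm(e))
```

```text
[0.46610385 0.12634262 0.0215601 ]
[0.48674617 0.12154171 0.096     ] [0.49200737 0.1222016  0.11      ] [0.47901928 0.12240352 0.09      ]
pin x yaw -13.092859873116803 0.02119326224542754
[[   0    0  110   90 9622]
 [  26   35    2    3    5]
 [  41   53   14   24  273]] [[54.71263771 43.93514862]
 [26.4        36.2       ]
 [47.52014652 64.56043956]]
67.47990995122643 0.07538913641920666
-23.19693830194987 0.041197831467856286
```

Emit:
{"method": "arm_command", "body": {"steps": [{"x":0,"y":-1,"z":-4,"yaw":-7,"hand":1},{"x":0,"y":-1.5,"z":-8,"yaw":-13,"hand":1},{"x":0,"y":-1.5,"z":-10,"yaw":-13,"hand":1},{"x":0,"y":-1.5,"z":-10,"yaw":-13,"hand":1},{"x":0,"y":-1.5,"z":-10,"yaw":-13,"hand":1}]}}

```text
clock: 2.3
tool_pos: [0.4888, 0.1229, 0.1731]
tcp_rot: [0.11, 0.994, 0.0, 0.001]
ft_force: [0.4, -0.2, -0.4]
grip_width: 0.095
```

Run:
```python
from h import *
c=grab("wrist");cv2.imwrite("pics/w2.png",c["color"][:,:,::-1]);print(get_state()["tool_pos"],get_state()["tcp_rot"])
np.save("c2.npy",c["T"])
```

```text
[0.48944169 0.12289452 0.17414214] [1.10497854e-01 9.93873224e-01 5.25324423e-04 2.44193922e-03]
```

View pics/w2.png

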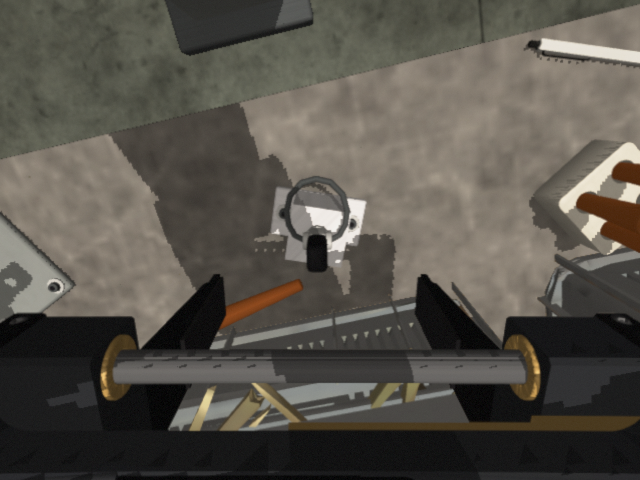

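Run:
```python
from h import *
c=grab("wrist");s=get_state();crop(c,260,165,120,120,5,"pics/w2z.png")
m=(c["color"].max(2)<30).astype(np.uint8)[220:285,290:345]
n,l,st,ce=cv2.connectedComponentsWithStats(m);print(st[1:],ce[1:])
for y in range(0,65,6): 
    x=np.where(m[y])[0]; print(y+220,(x.min()+290,x.max()+290) if len(x) else None)
```

```text
[[ 17  13  20  37 649]] [[26.14175655 31.60400616]]
220 None
226 None
232 None
238 (np.int64(308), np.int64(324))
244 (np.int64(307), np.int64(325))
250 (np.int64(307), np.int64(325))
256 (np.int64(307), np.int64(325))
262 (np.int64(307), np.int64(325))
268 (np.int64(309), np.int64(324))
274 None
280 None
```

View pics/w2z.png

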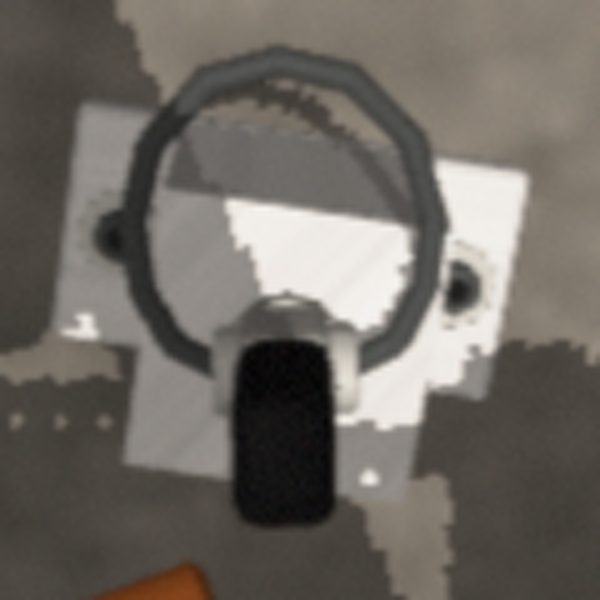

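Run:
```python
from h import *
c=grab("wrist");s=get_state()
M=R.from_quat(s["tcp_rot"]).as_matrix()
for n,(u,v,z) in dict(grip=(316.1,251.6,.096),ringend=(260+283/5,165+57/5,.071),ringL=(260+138/5,165+225/5,.071),ringR=(260+432/5,165+225/5,.071),colL=(260+222/5,165+370/5,.071),colR=(260+350/5,165+370/5,.071)).items():
    p=onz(c,u,v,z);print(n,p.round(4),((p-s["tool_pos"])@M).round(4))
print(s["tool_pos"])
```

```text
grip [0.4867 0.1207 0.096 ] [ 0.003  -0.0027  0.0786]
ringend [0.4435 0.1308 0.071 ] [ 0.0475 -0.0025  0.1034]
ringL [0.4615 0.1062 0.071 ] [ 0.0245 -0.0225  0.1035]
ringR [0.4705 0.1456 0.071 ] [0.0244 0.0179 0.1036]
colL [0.4845 0.1126 0.071 ] [ 0.0035 -0.0112  0.1036]
colR [0.4885 0.1301 0.071 ] [0.0035 0.0068 0.1037]
[0.48975884 0.12267523 0.17465914]
```

Emit:
{"method": "arm_command", "body": {"steps": [{"x":-0.28,"y":-0.21,"z":-2.5,"yaw":0,"hand":0.8},{"x":-0.28,"y":-0.21,"z":-5,"yaw":0,"hand":0.6},{"x":-0.28,"y":-0.21,"z":-7.3,"yaw":0,"hand":0.5},{"x":-0.28,"y":-0.21,"z":-7.3,"yaw":0,"hand":0.5},{"x":-0.28,"y":-0.21,"z":-7.3,"yaw":0,"hand":0.5}]}}

```text
clock: 2.95
tool_pos: [0.4877, 0.1208, 0.103]
tcp_rot: [0.111, 0.994, 0.001, 0.004]
ft_force: [0.4, 0.2, 1.0]
grip_width: 0.0606
```

Run:
```python
from h import *
c=grab("wrist");cv2.imwrite("pics/w3.png",c["color"][:,:,::-1]);print(get_state()["tool_pos"],get_state()["tcp_rot"],get_state()["grip_width"])
```

```text
[0.48828524 0.12080167 0.10367085] [0.1107016  0.9938431  0.00100877 0.00447609] 0.05663651122825806
```

View pics/w3.png

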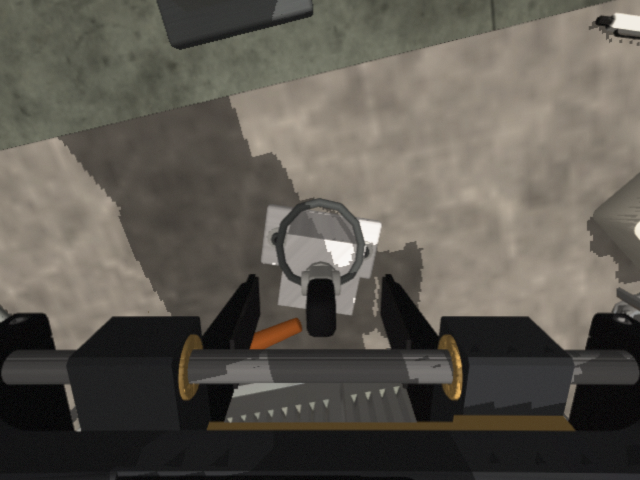

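Emit:
{"method": "arm_command", "body": {"newtons": 15, "steps": [{"x":-0.05,"y":0,"z":-0.3,"yaw":0,"hand":0.3},{"x":-0.05,"y":0,"z":-0.3,"yaw":0,"hand":0.1},{"x":-0.05,"y":0,"z":-0.3,"yaw":0,"hand":0},{"x":-0.05,"y":0,"z":-0.3,"yaw":0,"hand":0},{"x":-0.05,"y":0,"z":-0.3,"yaw":0,"hand":0}]}}

```text
clock: 3.5
tool_pos: [0.4879, 0.1208, 0.1009]
tcp_rot: [0.111, 0.994, 0.001, 0.005]
ft_force: [0.6, 1.2, -0.2]
grip_width: 0.0166
```

Emit:
{"method": "arm_command", "body": {"newtons": 30, "steps": [{"x":0,"y":0,"z":0,"yaw":0,"hand":0},{"x":0,"y":0,"z":0,"yaw":0,"hand":0},{"x":0,"y":0,"z":0,"yaw":0,"hand":0},{"x":0,"y":0,"z":0,"yaw":0,"hand":0}]}}

```text
clock: 3.9
tool_pos: [0.4878, 0.1208, 0.1008]
tcp_rot: [0.111, 0.994, 0.001, 0.005]
ft_force: [0.3, 1.3, -0.2]
grip_width: 0.013
```

Run:
```python
from h import *
c=grab("wrist");cv2.imwrite("pics/w4.png",c["color"][:,:,::-1]);print(get_state())
```

```text
{'clock': 3.95, 'q': array([ 1.36064939e-01, -8.28958251e-02,  2.10035507e+00, -2.50987394e-04,
        1.11481353e+00, -1.21282523e+00]), 'joint_vel': array([ 0.00141213, -0.00049154, -0.0004159 , -0.00021332,  0.00073288,
        0.000199  ]), 'effort': array([-6.11218368e-02, -2.87298006e+01, -3.25783861e+01, -3.28291277e-02,
        5.54525410e-02, -1.95638073e-03]), 'tool_pos': array([0.48781389, 0.12082561, 0.10081835]), 'tcp_rot': array([0.11066997, 0.99384628, 0.00102991, 0.00454609]), 'ft_force': array([0.106255  , 0.60810751, 0.1022928 ]), 'torque': array([ 0.04815586, -0.00377053,  0.03821362]), 'grip_width': 0.012846382672294461}
```

View pics/w4.png

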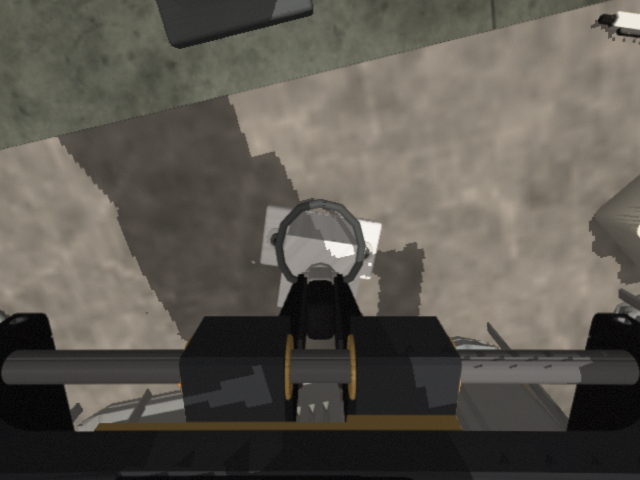

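Emit:
{"method": "arm_command", "body": {"steps": [{"x":0,"y":0,"z":1.5,"yaw":0,"hand":0},{"x":0,"y":0,"z":3,"yaw":0,"hand":0},{"x":0,"y":0,"z":5,"yaw":0,"hand":0},{"x":0,"y":0,"z":7.5,"yaw":0,"hand":0},{"x":0,"y":0,"z":10,"yaw":0,"hand":0}]}}

```text
clock: 4.45
tool_pos: [0.4876, 0.1208, 0.2032]
tcp_rot: [0.111, 0.994, 0.001, 0.005]
ft_force: [0.8, 0.3, -1.2]
grip_width: 0.0126
```

Emit:
{"method": "arm_command", "body": {"steps": [{"x":0,"y":0,"z":3,"yaw":-8,"hand":0},{"x":0,"y":0,"z":5.5,"yaw":-16,"hand":0},{"x":0,"y":-1,"z":5.5,"yaw":-24,"hand":0},{"x":0,"y":-4,"z":5.5,"yaw":-32,"hand":0},{"x":0,"y":-7,"z":5.5,"yaw":-40,"hand":0}]}}

```text
clock: 4.95
tool_pos: [0.4875, 0.0504, 0.2603]
tcp_rot: [0.446, 0.895, -0.0, 0.006]
ft_force: [0.4, -0.5, -0.7]
grip_width: 0.0126
```

Run:
```python
from h import *
c=grab("wrist");cv2.imwrite("pics/w5.png",c["color"][:,:,::-1]);print(get_state())
d=grab("top")
crop(d,220,190,200,110,4,"pics/t5.png")
e=grab("scene");crop(e,230,120,200,150,4,"pics/s5.png")
```

```text
{'clock': 5.0, 'q': array([-0.00906918, -0.2595168 ,  1.97478572, -0.00912355,  1.41693323,
       -0.64740937]), 'joint_vel': array([ 0.04922612,  0.00849521, -0.00282866,  0.04883142, -0.00497956,
       -0.14213423]), 'effort': array([  4.24196497, -26.03378356, -37.39251852,   0.87592788,
         0.08820826,   0.27137244]), 'tool_pos': array([0.48749892, 0.04674504, 0.26008127]), 'tcp_rot': array([ 0.44890492,  0.89355581, -0.0019754 ,  0.00620424]), 'ft_force': array([-0.12894257, -0.96173391, -1.41327617]), 'torque': array([-0.12728495, -0.06121438,  0.02112211]), 'grip_width': 0.012784841131050004}
```

View pics/w5.png

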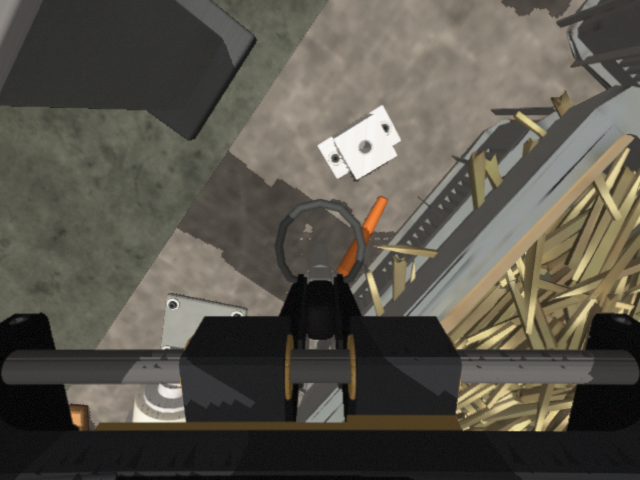

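View pics/t5.png

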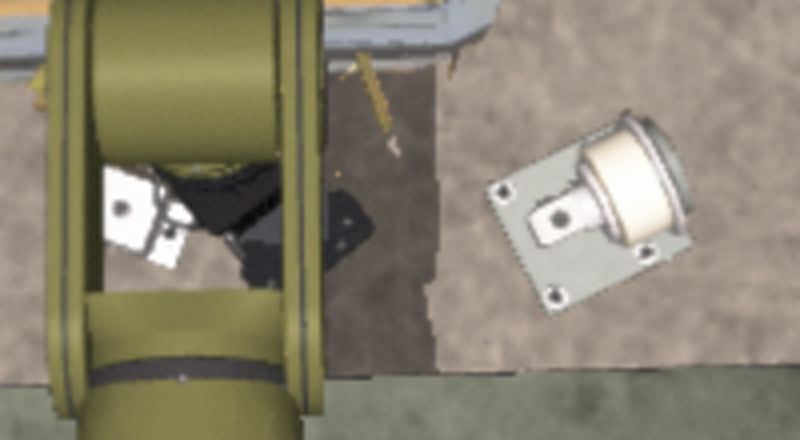

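View pics/s5.png

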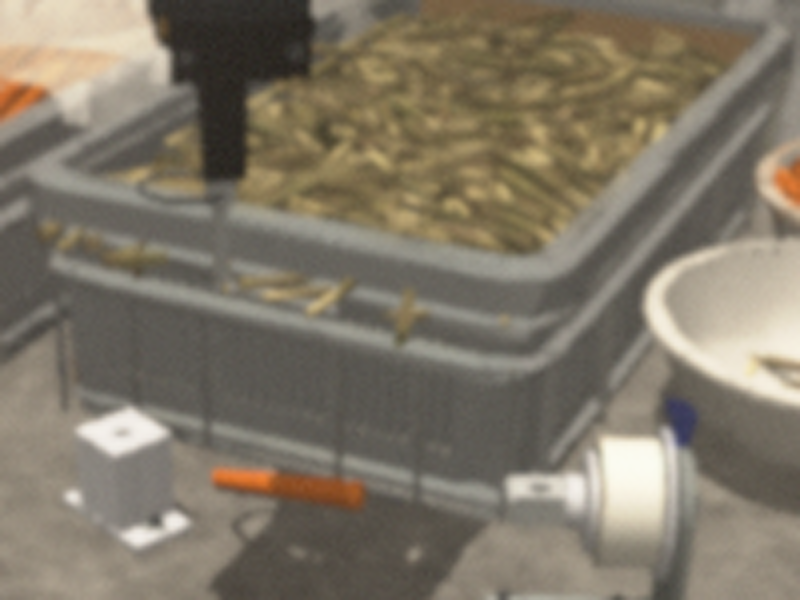

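Run:
```python
from h import *
c=grab("top");e=grab("scene");w=grab("wrist")
print("pocket top",onz(c,250.2,242,.062)," scene",onz(e,261.2,228,.062)," wrist",onz(w,365,147,.062))
print("tri",tri([ray(c,250.2,242),ray(e,261.2,228)]))
print("hole top",onz(c,360,244.5,.109)," scene",onz(e,365,242,.109),"tri",tri([ray(c,360,244.5),ray(e,365,242)]))
def T(x,y):return 220+x/4,190+y/4
# spindle flat edges in top crop: near (528,213)-(572,185)?
crop(c,340,210,70,60,11,"pics/t6.png")
```

```text
pocket top [0.48410496 0.12067549 0.062     ]  scene [0.48381568 0.11584149 0.062     ]  wrist [0.48494153 0.12184511 0.062     ]
tri (array([0.48539138, 0.11921818, 0.06023058]), [np.float64(0.0019346139458352495), np.float64(0.0019346139458353304)])
hole top [ 0.46467034 -0.15069875  0.109     ]  scene [ 0.46221892 -0.15367545  0.109     ] tri (array([ 0.46528324, -0.15174901,  0.10673727]), [np.float64(0.0008925367453340595), np.float64(0.0008925367453339775)])
```

View pics/t6.png

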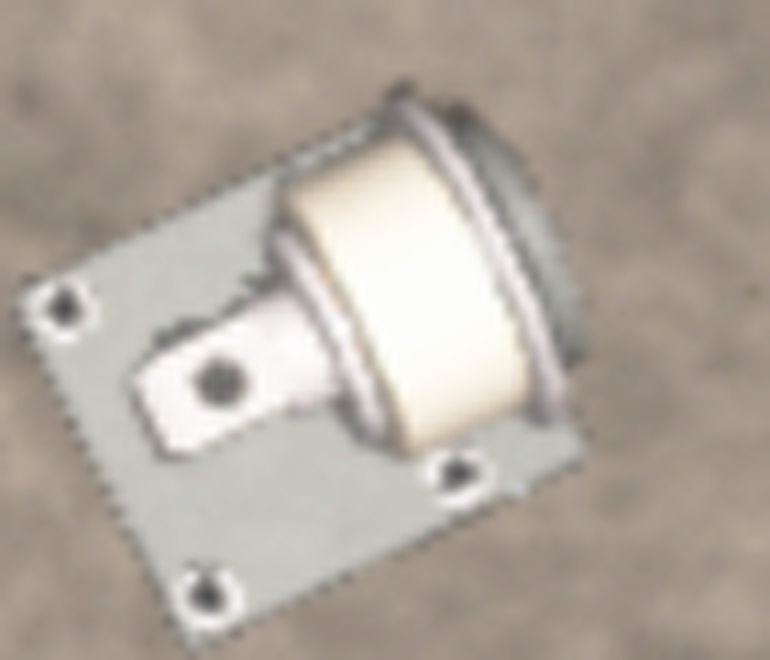

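Run:
```python
from h import *
c=grab("top")
f=lambda x,y,z:onz(c,340+x/11-.45,210+y/11-.45,z)
def ang(a,b,z):
    d=f(*b,z)-f(*a,z);return np.degrees(np.arctan2(d[1],d[0])),np.linalg.norm(d)
print(ang((65,308),(207,596),.005),ang((195,645),(585,455),.004),ang((207,596),(457,472),.005),ang((20,300),(195,645),.004),"flat end",ang((132,380),(170,455),.109))
print(f(220,383,.109))
w=grab("wrist");s=get_state();print(R.from_quat(s["tcp_rot"]).as_matrix(),s["tool_pos"]);crop(w,260,190,120,110,6,"pics/w5z.png")
```

```text
(np.float64(-155.8230170164286), np.float64(0.07629117014483651)) (np.float64(-65.83870354201294), np.float64(0.10401748901749784)) (np.float64(-65.394513978438), np.float64(0.06678961826834189)) (np.float64(-155.14381760869958), np.float64(0.09191875403533084)) flat end (np.float64(-155.22264351785967), np.float64(0.018637278456669498))
[ 0.46502384 -0.14961128  0.109     ]
[[-0.60716979  0.79453042  0.00813943]
 [ 0.79452072  0.60721517 -0.00515354]
 [-0.00903703  0.00333788 -0.99995359]] [0.48754346 0.05151509 0.2585208 ]
```

View pics/w5z.png

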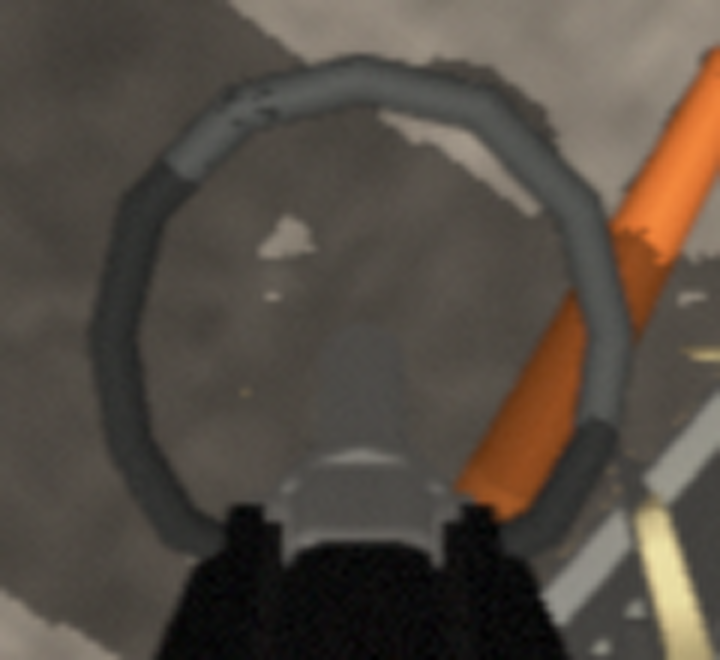

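Emit:
{"method": "arm_command", "body": {"steps": [{"x":-0.3,"y":-4,"z":0,"yaw":-6,"hand":0},{"x":-0.6,"y":-8,"z":0,"yaw":-12.9,"hand":0},{"x":-0.9,"y":-12,"z":0,"yaw":-12.9,"hand":0},{"x":-1.2,"y":-16,"z":0,"yaw":-12.9,"hand":0},{"x":-1.6,"y":-20,"z":0,"yaw":-12.9,"hand":0}]}}

```text
clock: 5.85
tool_pos: [0.4715, -0.1492, 0.2587]
tcp_rot: [0.54, 0.841, -0.001, 0.005]
ft_force: [0.8, -0.1, -1.4]
grip_width: 0.013
```

Emit:
{"method": "arm_command", "body": {"steps": [{"x":0,"y":-1,"z":-0.8,"yaw":0,"hand":0},{"x":0,"y":-1.2,"z":-1.3,"yaw":0,"hand":0},{"x":0,"y":-1.2,"z":-1.3,"yaw":0,"hand":0},{"x":0,"y":-1.2,"z":-1.3,"yaw":0,"hand":0}]}}

```text
clock: 6.25
tool_pos: [0.4716, -0.1599, 0.2453]
tcp_rot: [0.539, 0.842, -0.001, 0.004]
ft_force: [-0.3, -0.4, -0.4]
grip_width: 0.0127
```

Run:
```python
from h import *
s=get_state();w=grab("wrist");cv2.imwrite("pics/w7.png",w["color"][:,:,::-1]);print(R.from_quat(s["tcp_rot"]).as_matrix(),s["tool_pos"],s["ft_force"]);crop(w,260,190,120,100,6,"pics/w7z.png")
```

```text
[[-0.41792509  0.90845989  0.00626425]
 [ 0.90844682  0.41795944 -0.00585425]
 [-0.00793656  0.0032441  -0.99996324]] [ 0.47155635 -0.15986634  0.24526466] [-0.30569172 -0.39215549 -0.43656903]
```

View pics/w7.png

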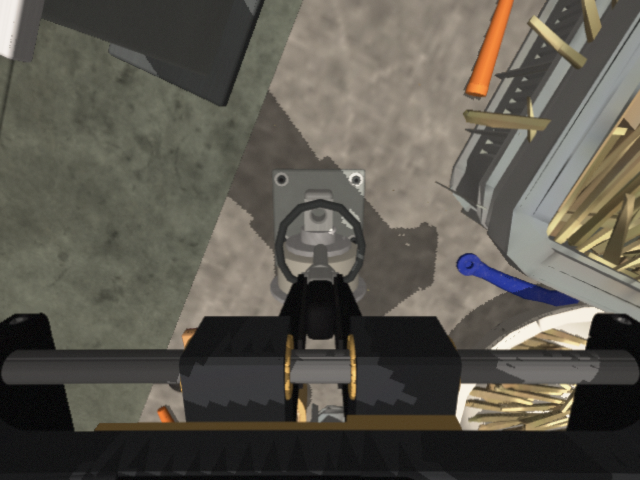

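View pics/w7z.png

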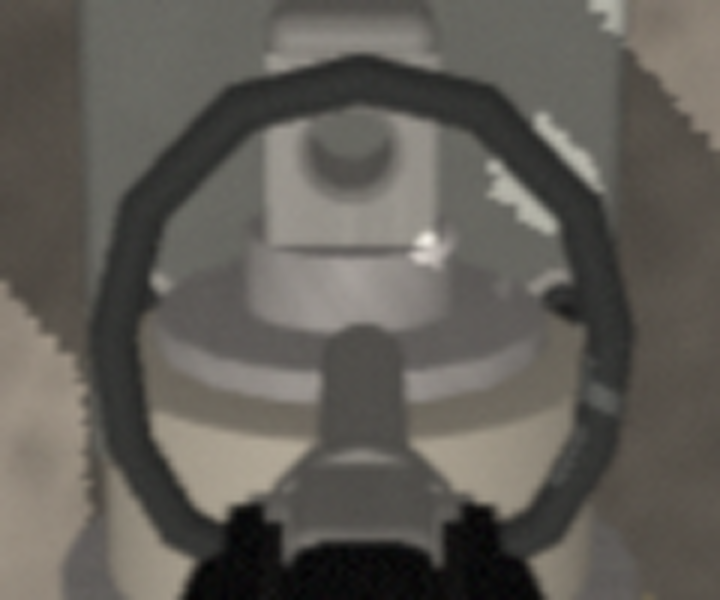

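Run:
```python
from h import *
w=grab("wrist");s=get_state();M=R.from_quat(s["tcp_rot"]).as_matrix();t=s["tool_pos"]
def P(x,y,z): return onz(w,260+(x+.5)/6-.5,190+(y+.5)/6-.5,z)
h=P(349,150,.109);p=P(362,344,t[2]-.0888)
print("hole",h,(h-t)@M,"tip",p,(p-t)@M)
# collar/shank at z collar bottom: shank edges at (321..404, 440)
q=P(362,430,t[2]-.055);print((q-t)@M)
for a,b in(((265,200),(438,200)),((265,240),(440,245)),((265,140),(437,140))): 
    A=(P(*a,.109)-t)@M;B=(P(*b,.109)-t)@M;print(A,B,(A+B)/2)
d=(h-p);print("move",d[:2]*100)
```

```text
hole [ 0.4655067  -0.15017448  0.109     ] [ 0.01285109 -0.00212049  0.13673872] tip [ 0.47091726 -0.15839792  0.15705646] [ 0.00268516 -0.00045565  0.08877827]
[ 0.00556824 -0.00045334  0.0549506 ]
[ 0.00613165 -0.01314253  0.13675626] [0.00606097 0.00950899 0.13684558] [ 0.00609631 -0.00181677  0.13680092]
[ 0.00066102 -0.0132254   0.13680535] [-1.01202234e-04  9.82360663e-03  1.36902468e-01] [ 0.00027991 -0.0017009   0.13685391]
[ 0.01422292 -0.01301981  0.13668366] [0.01415589 0.00931199 0.13677169] [ 0.0141894  -0.00185391  0.13672768]
move [-0.54105591  0.82234435]
```

Emit:
{"method": "arm_command", "body": {"steps": [{"x":-0.3,"y":0.5,"z":0,"yaw":0,"hand":0},{"x":-0.6,"y":0.93,"z":0,"yaw":0,"hand":0},{"x":-0.6,"y":0.93,"z":-2,"yaw":0,"hand":0},{"x":-0.6,"y":0.93,"z":-4,"yaw":0,"hand":0},{"x":-0.6,"y":0.93,"z":-4,"yaw":0,"hand":0}]}}

```text
clock: 6.85
tool_pos: [0.4639, -0.1494, 0.2029]
tcp_rot: [0.539, 0.842, -0.001, 0.002]
ft_force: [-0.1, -0.6, -2.0]
grip_width: 0.0129
```

Emit:
{"method": "arm_command", "body": {"steps": [{"x":0,"y":0,"z":0,"yaw":0,"hand":0},{"x":0,"y":0,"z":0,"yaw":0,"hand":0}]}}

```text
clock: 7.05
tool_pos: [0.4642, -0.1493, 0.2038]
tcp_rot: [0.539, 0.842, -0.001, 0.003]
ft_force: [0.7, 0.4, -0.7]
grip_width: 0.0129
```

Run:
```python
from h import *
s=get_state();w=grab("wrist");print(s["tool_pos"],s["ft_force"]);crop(w,260,190,120,100,6,"pics/w8z.png")
e=grab("scene");crop(e,320,180,110,100,6,"pics/s8.png")
M=R.from_quat(s["tcp_rot"]).as_matrix();print(M)
print(proj(e,[.4655,-.1502,.109]),proj(e,s["tool_pos"]+M@[.0018,-.0005,.0888]))
```

```text
[ 0.46416663 -0.14931385  0.20380457] [ 0.68708065  0.42320549 -0.73101218]
[[-4.18920355e-01  9.08017634e-01  3.11655591e-03]
 [ 9.08006550e-01  4.18930955e-01 -4.57816733e-03]
 [-5.46267841e-03  9.11965699e-04 -9.99984664e-01]]
[[363.9881923  240.88130733]] [[362.94410972 238.69466356]]
```

View pics/w8z.png

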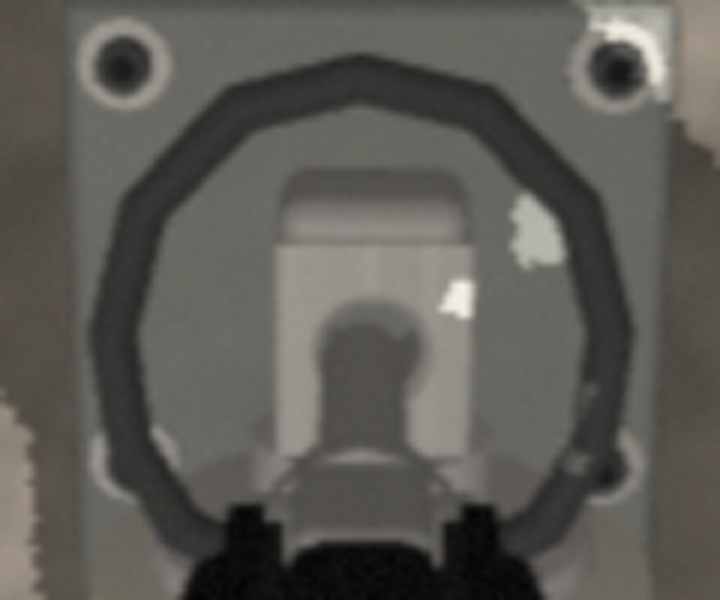

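View pics/s8.png

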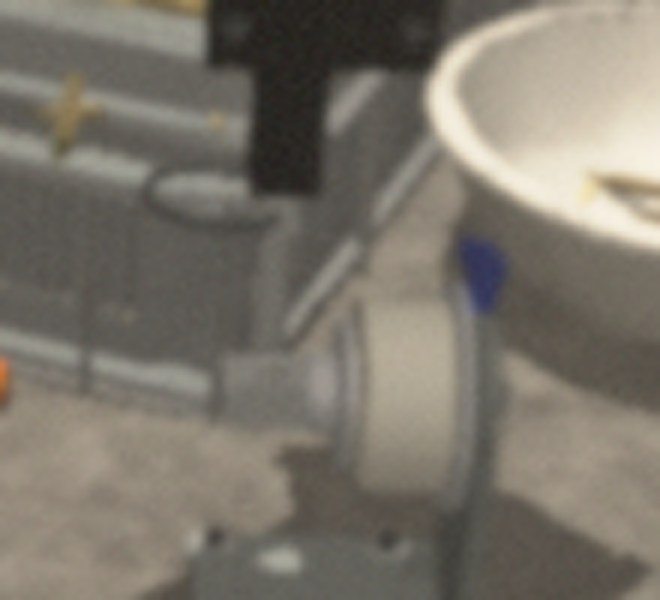

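Run:
```python
from h import *
w=grab("wrist");s=get_state();M=R.from_quat(s["tcp_rot"]).as_matrix();t=s["tool_pos"]
def P(x,y,z): return onz(w,260+(x+.5)/6-.5,190+(y+.5)/6-.5,z)
for px in((371,298),(371,346),(278,350),(470,350),(371,452),(371,245)):
    h=P(*px,.109);print(px,h,(h-t)@M)
for px in((362,323),(362,344)): 
    p=P(*px,t[2]-.0888);print("tip",p,(p-t)@M)
print(t)
```

```text
(371, 298) [ 0.46300257 -0.14455945  0.109     ] [0.00576747 0.00062688 0.09506089]
(371, 346) [ 0.46541358 -0.149799    0.109     ] [-7.52531185e-08  6.22159240e-04  9.50965301e-02]
(278, 350) [ 0.45595833 -0.15466081  0.109     ] [-0.00045561 -0.01000004  0.09508314]
(470, 350) [ 0.47589818 -0.14553053  0.109     ] [-0.00051437  0.01193064  0.09511696]
(371, 452) [ 0.47085572 -0.16162584  0.109     ] [-0.01301869  0.00061147  0.09517698]
(371, 245) [ 0.46037805 -0.13885594  0.109     ] [0.01204574 0.000632   0.0950221 ]
tip [ 0.46241754 -0.1457601   0.11529365] [ 0.00488326 -0.00039757  0.08877101]
tip [ 0.46344564 -0.14800146  0.11529365] [ 0.00241741 -0.00040256  0.08878624]
[ 0.46447072 -0.14958649  0.20409365]
```

Emit:
{"method": "arm_command", "body": {"steps": [{"x":0.17,"y":-0.1,"z":0,"yaw":0,"hand":0},{"x":0.17,"y":-0.1,"z":0,"yaw":0,"hand":0},{"x":0.17,"y":-0.1,"z":-0.3,"yaw":0,"hand":0},{"x":0.17,"y":-0.1,"z":-0.3,"yaw":0,"hand":0}]}}

```text
clock: 7.6
tool_pos: [0.4659, -0.1505, 0.2006]
tcp_rot: [0.539, 0.842, -0.001, 0.003]
ft_force: [-0.3, -0.2, -1.6]
grip_width: 0.0128
```

Run:
```python
from h import *
s=get_state();w=grab("wrist");print(s["tool_pos"],s["ft_force"]);crop(w,260,190,120,100,6,"pics/w9z.png")
```

```text
[ 0.4659134  -0.1505197   0.20057975] [-0.29248103 -0.22847889 -1.56252863]
```

View pics/w9z.png

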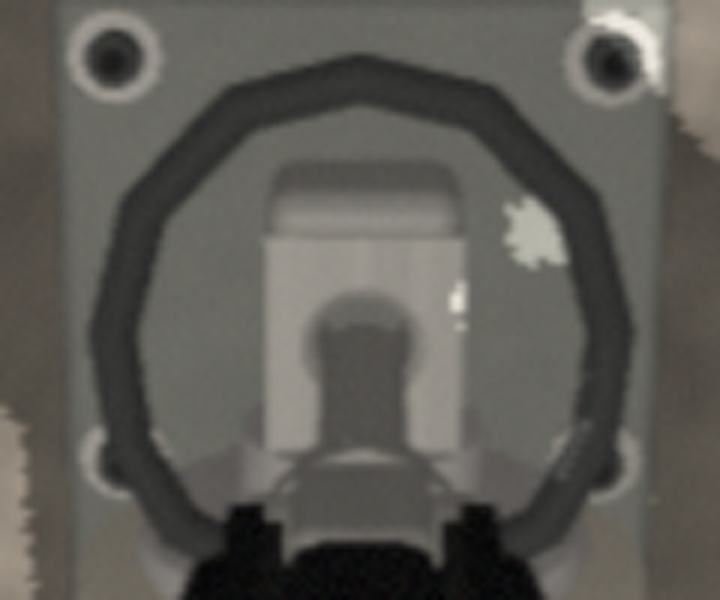

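Emit:
{"method": "arm_command", "body": {"steps": [{"x":-0.03,"y":0.07,"z":0,"yaw":0,"hand":0},{"x":-0.03,"y":0.07,"z":-0.3,"yaw":0,"hand":0},{"x":-0.03,"y":0.07,"z":-0.6,"yaw":0,"hand":0},{"x":-0.03,"y":0.07,"z":-0.6,"yaw":0,"hand":0}]}}

```text
clock: 8.05
tool_pos: [0.4653, -0.1497, 0.1939]
tcp_rot: [0.539, 0.842, -0.001, 0.002]
ft_force: [-0.1, 0.5, -1.1]
grip_width: 0.0128
```

Run:
```python
from h import *
s=get_state();w=grab("wrist");print(s["tool_pos"],s["ft_force"],s["torque"]);crop(w,260,190,120,100,6,"pics/w10z.png")
```

```text
[ 0.46532046 -0.14969731  0.19392244] [-0.07290391  0.50513077 -1.13352937] [-0.13707925 -0.00748263 -0.03287692]
```

View pics/w10z.png

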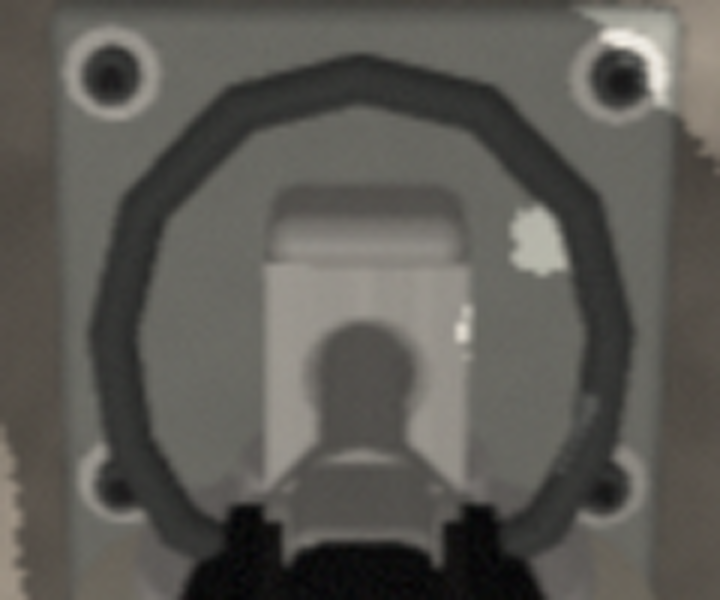

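Emit:
{"method": "arm_command", "body": {"steps": [{"x":0,"y":0,"z":-0.4,"yaw":0,"hand":0},{"x":0,"y":0,"z":-0.8,"yaw":0,"hand":0},{"x":0,"y":0,"z":-1.2,"yaw":0,"hand":0},{"x":0,"y":0,"z":-1.2,"yaw":0,"hand":0}]}}

```text
clock: 8.5
tool_pos: [0.466, -0.1506, 0.182]
tcp_rot: [0.539, 0.842, -0.002, 0.004]
ft_force: [3.0, -4.5, -2.6]
grip_width: 0.0132
```

Run:
```python
from h import *
s=get_state();w=grab("wrist");print(s["tool_pos"],s["ft_force"],s["torque"]);crop(w,260,190,120,100,6,"pics/w11z.png")
```

```text
[ 0.46598195 -0.15056863  0.1819789 ] [ 3.01057776 -4.46343285 -2.62017196] [-1.18572286 -0.76737612 -0.0407227 ]
```

View pics/w11z.png

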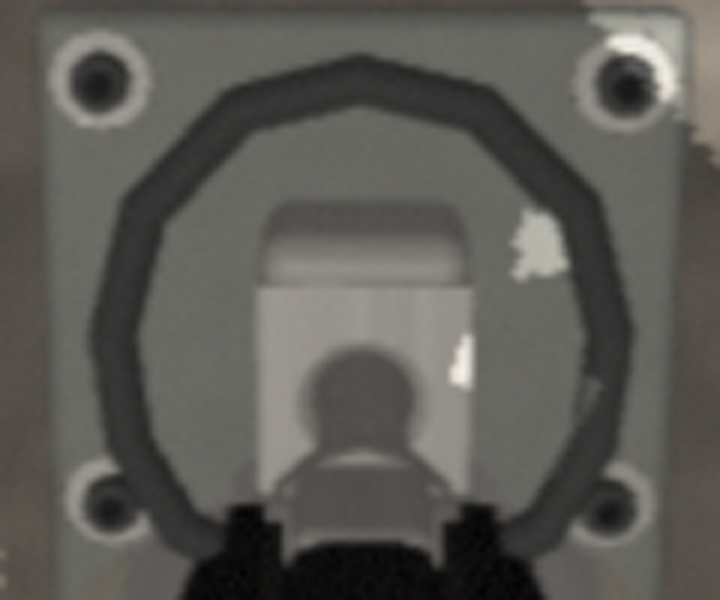

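Emit:
{"method": "arm_command", "body": {"steps": [{"x":0.03,"y":-0.06,"z":0,"yaw":0,"hand":0},{"x":0.03,"y":-0.06,"z":-0.4,"yaw":0,"hand":0},{"x":0.03,"y":-0.06,"z":-0.8,"yaw":0,"hand":0},{"x":0.03,"y":-0.06,"z":-1,"yaw":0,"hand":0},{"x":0.03,"y":-0.06,"z":-1,"yaw":0,"hand":0}]}}

```text
clock: 9.05
tool_pos: [0.466, -0.151, 0.1712]
tcp_rot: [0.539, 0.842, -0.002, 0.003]
ft_force: [0.7, -2.6, -2.0]
grip_width: 0.0127
```

Emit:
{"method": "arm_command", "body": {"steps": [{"x":0.01,"y":-0.03,"z":-0.4,"yaw":0,"hand":0},{"x":0.01,"y":-0.03,"z":-0.8,"yaw":0,"hand":0},{"x":0.01,"y":-0.03,"z":-1.2,"yaw":0,"hand":0},{"x":0.01,"y":-0.03,"z":-1.6,"yaw":0,"hand":0},{"x":0.01,"y":-0.03,"z":-1.6,"yaw":0,"hand":0}]}}

```text
clock: 9.55
tool_pos: [0.466, -0.1512, 0.1543]
tcp_rot: [0.539, 0.842, -0.002, 0.003]
ft_force: [2.0, -0.2, -2.5]
grip_width: 0.0126
```

Emit:
{"method": "arm_command", "body": {"steps": [{"x":0.01,"y":0,"z":-0.3,"yaw":0,"hand":0},{"x":0.01,"y":0,"z":-0.55,"yaw":0,"hand":0},{"x":0.01,"y":0,"z":-0.75,"yaw":0,"hand":0},{"x":0.01,"y":0,"z":-0.75,"yaw":0,"hand":0}]}}

```text
clock: 9.95
tool_pos: [0.4661, -0.1512, 0.1478]
tcp_rot: [0.539, 0.842, -0.002, 0.003]
ft_force: [-3.1, 0.2, 4.4]
grip_width: 0.0126
```

Run:
```python
from h import *
s=get_state();w=grab("wrist");print(s["tool_pos"],s["ft_force"],s["torque"]);crop(w,260,190,120,100,6,"pics/w12z.png")
e=grab("scene");crop(e,320,180,110,100,6,"pics/s12.png")
```

```text
[ 0.46613394 -0.15121503  0.14775801] [-3.059765    0.21064128  4.36411612] [-0.0134596   0.3081665  -0.00136425]
```

View pics/w12z.png

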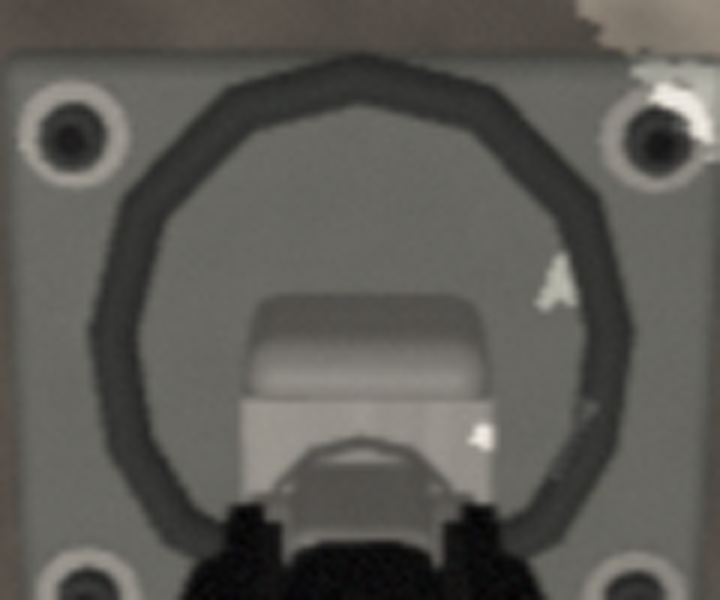

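View pics/s12.png

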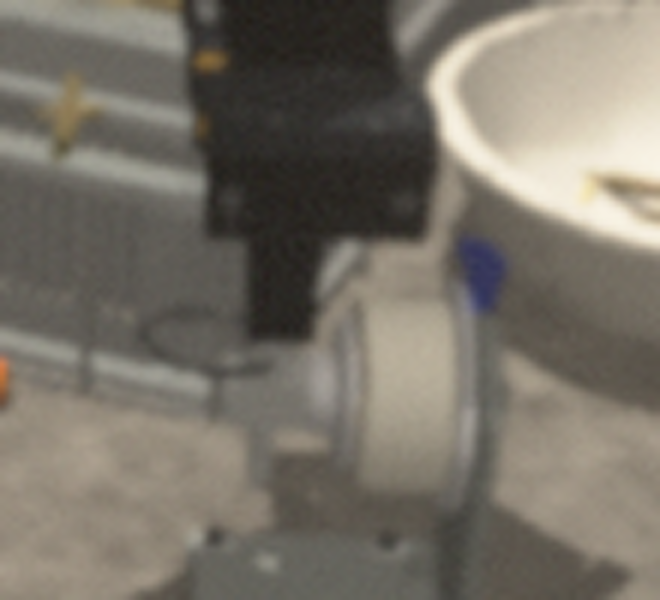

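Emit:
{"method": "arm_command", "body": {"steps": [{"x":0,"y":0,"z":0,"yaw":0,"hand":0.2},{"x":0,"y":0,"z":0,"yaw":0,"hand":0.4},{"x":0,"y":0,"z":0,"yaw":0,"hand":0.4},{"x":0,"y":0,"z":0,"yaw":0,"hand":0.4},{"x":0,"y":0,"z":0,"yaw":0,"hand":0.4}]}}

```text
clock: 10.55
tool_pos: [0.466, -0.1511, 0.1475]
tcp_rot: [0.539, 0.842, -0.002, 0.003]
ft_force: [0.5, -1.0, -0.2]
grip_width: 0.0379
```

Emit:
{"method": "arm_command", "body": {"steps": [{"x":0,"y":0,"z":1.5,"yaw":0,"hand":0.4},{"x":0,"y":0,"z":3.5,"yaw":0,"hand":0.4},{"x":0,"y":0,"z":6,"yaw":0,"hand":0.4},{"x":0,"y":0,"z":6.5,"yaw":0,"hand":0.4},{"x":0,"y":0,"z":6.5,"yaw":0,"hand":0.4}]}}

```text
clock: 11.05
tool_pos: [0.4668, -0.1515, 0.2143]
tcp_rot: [0.539, 0.842, -0.001, 0.004]
ft_force: [0.4, -0.1, -0.1]
grip_width: 0.0378
```

Run:
```python
from h import *
s=get_state();w=grab("wrist");print(s["tool_pos"],s["ft_force"],s["tcp_rot"]);cv2.imwrite("pics/w13.png",w["color"][:,:,::-1])
e=grab("scene");crop(e,320,180,110,100,6,"pics/s13.png")
```

```text
[ 0.46678622 -0.15149103  0.21428138] [ 0.38363696 -0.10542042 -0.10808289] [ 0.53910379  0.84222719 -0.00139487  0.00430377]
```

View pics/w13.png

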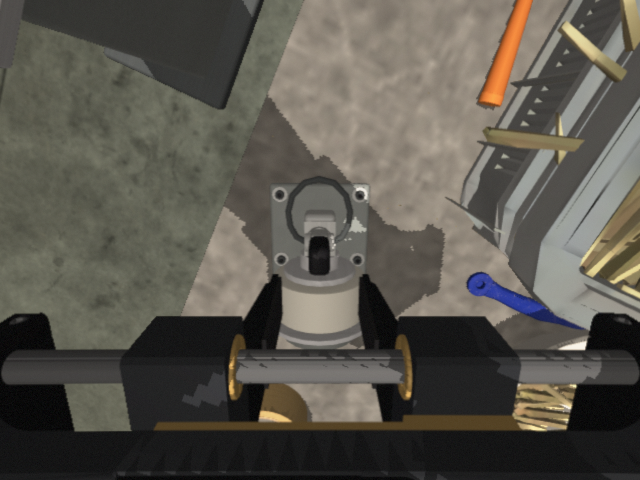

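View pics/s13.png

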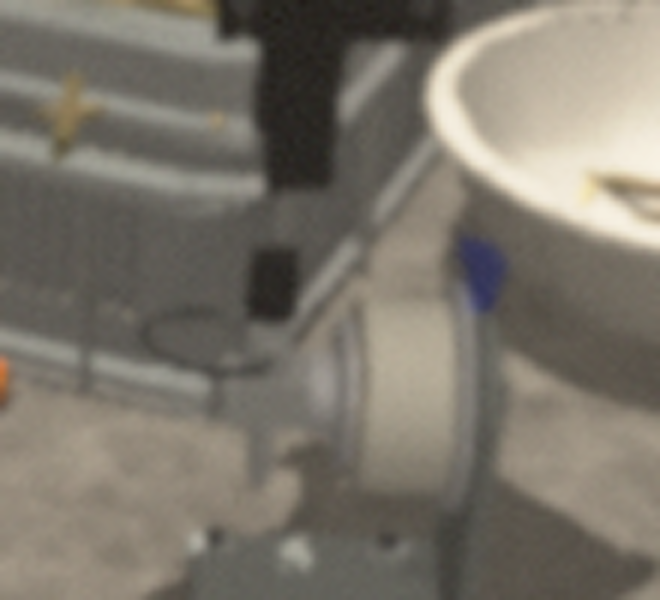

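Emit:
{"method": "arm_command", "body": {"newtons": 10, "steps": [{"x":-0.9,"y":1.9,"z":0,"yaw":0,"hand":0.2},{"x":-1.87,"y":3.92,"z":0,"yaw":0,"hand":0},{"x":-1.87,"y":3.92,"z":-2,"yaw":0,"hand":0},{"x":-1.87,"y":3.92,"z":-4.5,"yaw":0,"hand":0},{"x":-1.87,"y":3.92,"z":-4.5,"yaw":0,"hand":0}]}}

```text
clock: 11.65
tool_pos: [0.4437, -0.1104, 0.1616]
tcp_rot: [0.539, 0.842, -0.003, -0.003]
ft_force: [-0.1, -0.0, -1.5]
grip_width: 0.0037
```

Emit:
{"method": "arm_command", "body": {"steps": [{"x":0,"y":0,"z":0,"yaw":0,"hand":0},{"x":0,"y":0,"z":0,"yaw":0,"hand":0}]}}

```text
clock: 11.85
tool_pos: [0.4434, -0.1104, 0.1614]
tcp_rot: [0.539, 0.842, -0.003, -0.003]
ft_force: [0.3, 0.7, -0.3]
grip_width: 0.0
```

Run:
```python
from h import *
s=get_state();w=grab("wrist");print(s["tool_pos"],s["ft_force"],s["tcp_rot"],s["grip_width"]);cv2.imwrite("pics/w14.png",w["color"][:,:,::-1])
t=s["tool_pos"][:2]-[.4655,-.1505];u=np.array([-.415,.91]);print(t@u,t@[.91,.415])
e=grab("scene");crop(e,320,180,110,100,6,"pics/s14.png")
```

```text
[ 0.44342761 -0.11039503  0.16143846] [ 0.25931465  0.68821224 -0.2916117 ] [ 0.53903929  0.84226997 -0.00283596 -0.00314585] 4.35831818069531e-05
0.04565556022672694 -0.003442310676377673
```

View pics/w14.png

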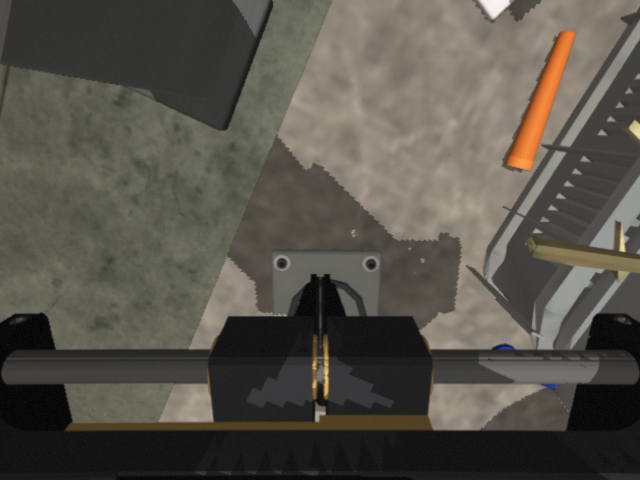

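View pics/s14.png

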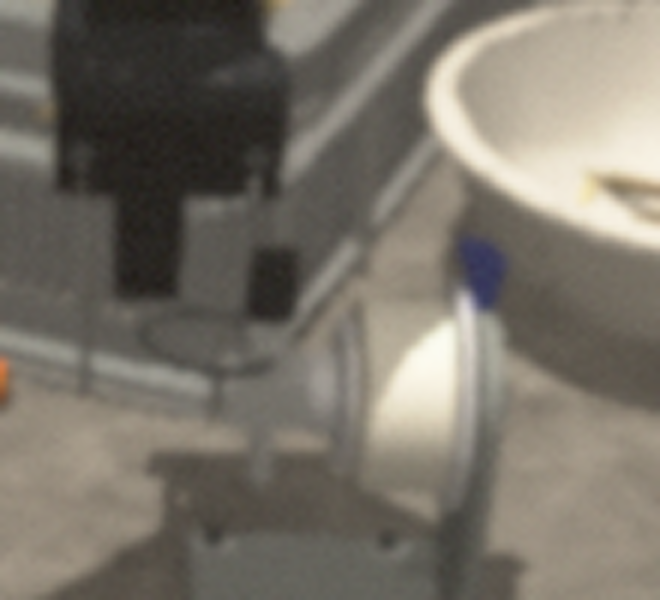

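Emit:
{"method": "arm_command", "body": {"steps": [{"x":0.5,"y":-0.29,"z":0,"yaw":0,"hand":0},{"x":0.5,"y":-0.29,"z":0,"yaw":0,"hand":0},{"x":0.5,"y":-0.29,"z":0,"yaw":0,"hand":0}]}}

```text
clock: 12.25
tool_pos: [0.4496, -0.1139, 0.163]
tcp_rot: [0.539, 0.842, -0.003, -0.002]
ft_force: [0.3, 0.2, 0.3]
grip_width: 0.0001
```

Emit:
{"method": "arm_command", "body": {"steps": [{"x":0,"y":0,"z":-1,"yaw":0,"hand":0},{"x":0,"y":0,"z":-2,"yaw":0,"hand":0},{"x":0,"y":0,"z":-2.8,"yaw":0,"hand":0},{"x":0,"y":0,"z":-2.8,"yaw":0,"hand":0}]}}

```text
clock: 12.65
tool_pos: [0.4487, -0.1136, 0.1333]
tcp_rot: [0.539, 0.842, -0.003, -0.003]
ft_force: [0.5, -0.4, 0.3]
grip_width: 0.0005
```

Run:
```python
from h import *
s=get_state();print(s["tool_pos"],s["ft_force"]);t=s["tool_pos"][:2]-[.4655,-.1505];u=np.array([-.415,.91]);print(t@u,t@[.91,.415])
e=grab("scene");crop(e,320,180,110,100,6,"pics/s15.png")
```

```text
[ 0.44874488 -0.11361962  0.13328703] [ 0.47019491 -0.39808654  0.27130512]
0.04051452499546668 5.81955394050471e-05
```

View pics/s15.png

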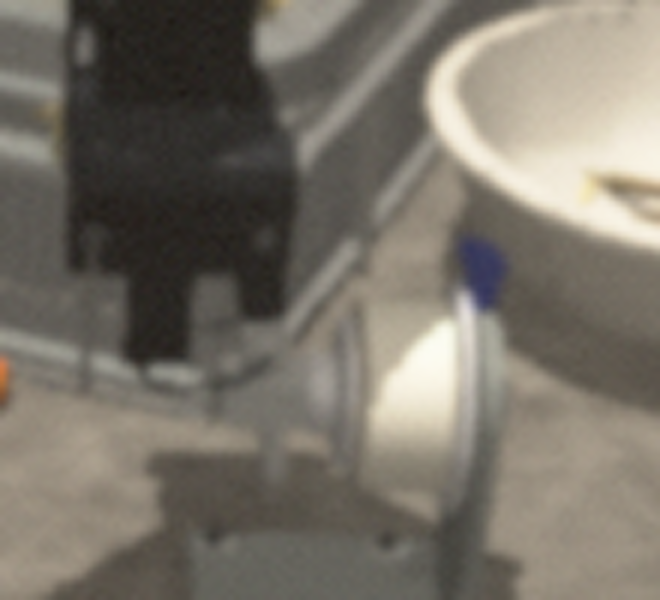

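Emit:
{"method": "arm_command", "body": {"steps": [{"x":0,"y":0,"z":-0.5,"yaw":0,"hand":0},{"x":0,"y":0,"z":-1,"yaw":0,"hand":0},{"x":0,"y":0,"z":-1.4,"yaw":0,"hand":0},{"x":0,"y":0,"z":-1.4,"yaw":0,"hand":0}]}}

```text
clock: 13.1
tool_pos: [0.4483, -0.1132, 0.119]
tcp_rot: [0.539, 0.842, -0.003, -0.004]
ft_force: [0.2, -0.2, 0.4]
grip_width: 0.0005
```

Run:
```python
from h import *
s=get_state();print(s["tool_pos"],s["ft_force"]);t=s["tool_pos"][:2]-[.4655,-.1505];u=np.array([-.415,.91]);print(t@u,t@[.91,.415])
e=grab("scene");crop(e,320,180,110,100,6,"pics/s16.png")
```

```text
[ 0.4483134  -0.11323023  0.11895793] [ 0.21483091 -0.15546459  0.36388718]
0.04104793420801717 -0.00017285043173392915
```

View pics/s16.png

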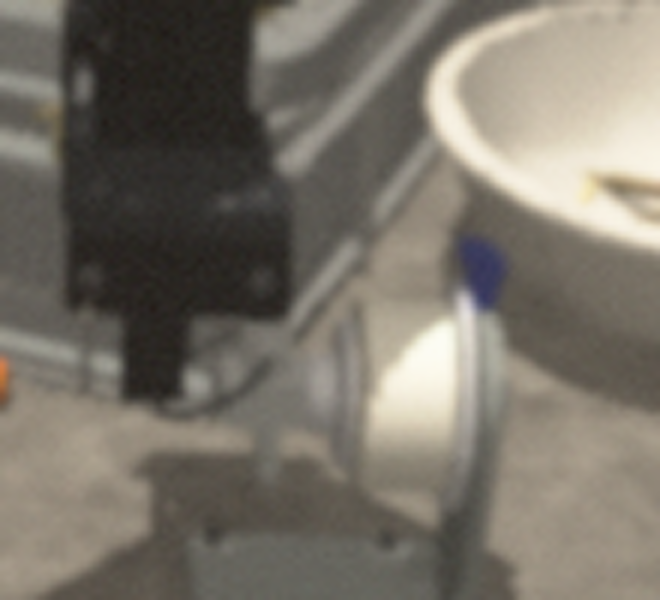

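Emit:
{"method": "arm_command", "body": {"steps": [{"x":0.05,"y":-0.1,"z":-0.3,"yaw":0,"hand":0},{"x":0.1,"y":-0.2,"z":-0.6,"yaw":0,"hand":0},{"x":0.1,"y":-0.2,"z":-0.8,"yaw":0,"hand":0},{"x":0.1,"y":-0.2,"z":-0.8,"yaw":0,"hand":0}]}}

```text
clock: 13.55
tool_pos: [0.4489, -0.115, 0.1105]
tcp_rot: [0.539, 0.842, -0.003, -0.004]
ft_force: [-0.0, -0.2, 0.5]
grip_width: 0.0006
```

Run:
```python
from h import *
s=get_state();print(s["tool_pos"],s["ft_force"]);t=s["tool_pos"][:2]-[.4655,-.1505];u=np.array([-.415,.91]);print(t@u,t@[.91,.415])
e=grab("scene");crop(e,320,180,110,100,6,"pics/s17.png")
```

```text
[ 0.44892182 -0.11500441  0.1104825 ] [-1.50020023e-04 -1.94791222e-01  5.44891382e-01]
0.03918092888226869 -0.0003554717971143113
```

View pics/s17.png

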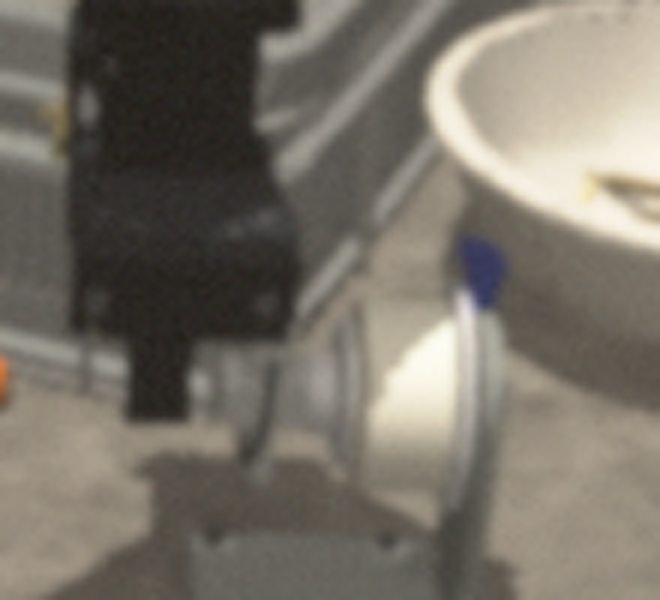

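Emit:
{"method": "arm_command", "body": {"steps": [{"x":-0.3,"y":0.6,"z":1,"yaw":0,"hand":0},{"x":-0.3,"y":0.6,"z":5,"yaw":0,"hand":0},{"x":-0.3,"y":0.6,"z":9,"yaw":0,"hand":0},{"x":-0.3,"y":0.6,"z":12,"yaw":0,"hand":0},{"x":-0.3,"y":0.6,"z":12,"yaw":0,"hand":0}]}}

```text
clock: 14.1
tool_pos: [0.4487, -0.1096, 0.2376]
tcp_rot: [0.539, 0.842, -0.001, 0.001]
ft_force: [-0.0, -0.9, -0.3]
grip_width: 0.0003
```

Emit:
{"method": "arm_command", "body": {"steps": [{"x":0,"y":3,"z":1,"yaw":0,"hand":0},{"x":0,"y":7,"z":1,"yaw":0,"hand":0},{"x":0,"y":11,"z":1,"yaw":0,"hand":0},{"x":0,"y":14,"z":1,"yaw":0,"hand":0},{"x":0,"y":14,"z":1,"yaw":0,"hand":0}]}}

```text
clock: 14.6
tool_pos: [0.4479, 0.0332, 0.2473]
tcp_rot: [0.537, 0.844, -0.001, 0.001]
ft_force: [0.1, -0.7, 0.2]
grip_width: 0.0004
```

Run:
```python
from h import *
s=get_state();print(s["tool_pos"],s["ft_force"],s["clock"])
e=grab("scene");crop(e,320,180,110,100,6,"pics/s18.png")
c=grab("top");crop(c,320,190,140,100,5,"pics/t18.png")
# pin top predicted pixels (upright, seated) in both cameras
P=[[.4657,-.1506,.157],[.4657,-.1506,.129],[.4657,-.1506,.059]]
a=proj(e,P);print("scene zoom",(a-[320,180])*6);print("top zoom",(proj(c,P)-[320,190])*5)
```

```text
[0.44786643 0.03320335 0.24734082] [ 0.09019782 -0.66474039  0.19917505] 14.6
scene zoom [[274.91906423 243.93236889]
 [269.20764414 315.51417678]
 [255.50185039 485.01219719]]
top zoom [[209.2298164  258.52038444]
 [203.60402101 265.55098489]
 [190.44995647 281.98517378]]
```

View pics/s18.png

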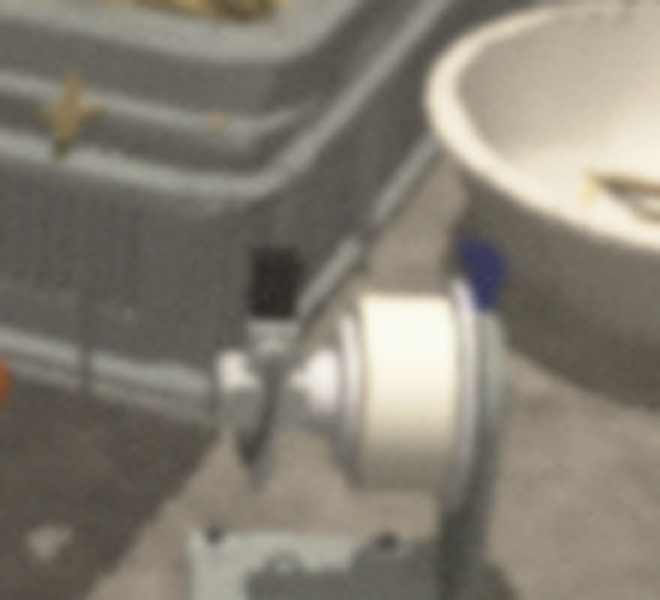

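View pics/t18.png

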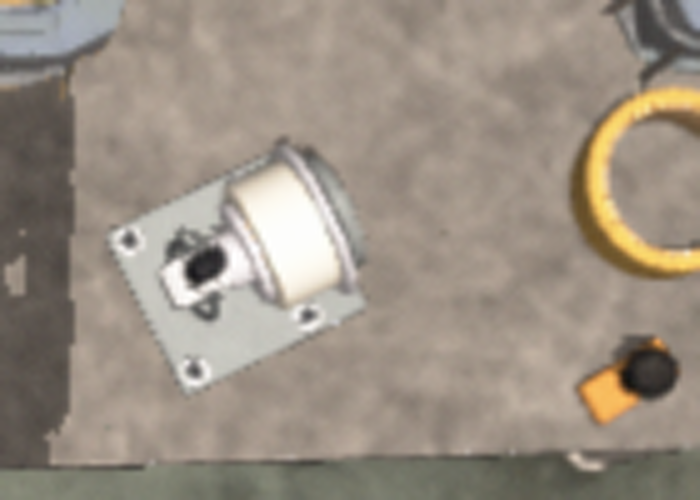

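Run:
```python
from h import *
e=grab("scene");u=np.array([-.415,.91,0]);v=np.array([.91,.415,0])
O=np.array([.4657,-.1506,.118])
im=cv2.resize(e["color"][180:280,320:430,::-1],None,fx=6,fy=6,interpolation=cv2.INTER_CUBIC)
for a,c in((0.1,(0,255,0)),(.4,(0,0,255))):
    d=u*np.sin(a)-np.array([0,0,np.cos(a)])
    pts=[O+d*(.0225+.0205*np.cos(t))+v*.0205*np.sin(t) for t in np.linspace(0,6.28,40)]
    for p in proj(e,np.array(pts)): cv2.circle(im,tuple(int(q) for q in (p-[320,180])*6),2,c,-1)
cv2.imwrite("pics/s19.png",im)
```

```text
(no output)
```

View pics/s19.png

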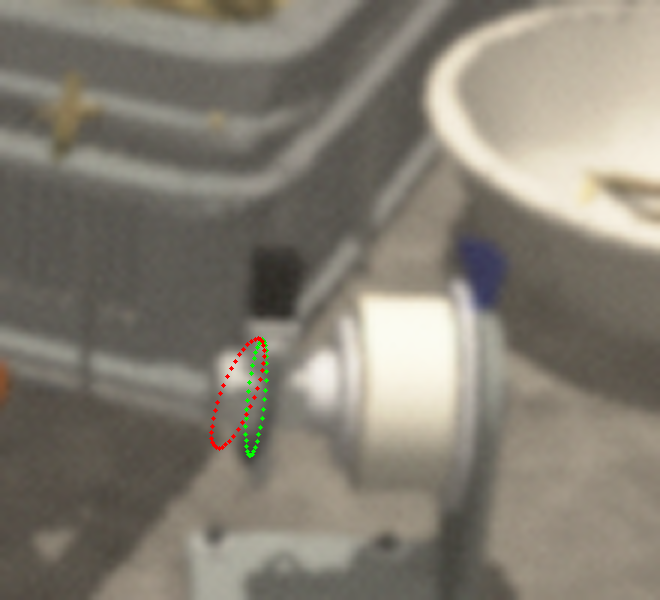

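```bash
python3 -c "
from workcell import *
print(sign_off())"
```

```text
the job is handed in; nothing more can be done
None
```

The linch pin is through the cross hole with its collar on the spindle and its ring snapped shut. I handed the job in at about 15 s; `sign_off()` gave no verdict.

- **Pin:** I lifted it from the block by its grip, turned it to line up with the spindle and lowered it into the hole using the wrist camera. About 5 N of side force built up partway down, so I shifted about 1 mm towards the hub and continued. The collar seated at the expected height (tool at z = 0.148 m) with about 4 N of upward contact force.
- **Ring:** I released the pin, pressed the ring's far end down with the closed fingers and backed off about 14 cm.
- **Last checks:**
  - In the scene picture the grip sits within a few tenths of a pixel of where an upright, seated pin should appear.
  - The ring hangs along the shank and looks closest to 0 to 0.1 rad. I judged that angle by eye against two drawn ring outlines, so it is approximate.
  - The wrist force was back to about zero, with the robot clear of everything.
  - The stamp and tape roll look undisturbed. I did not look at the tube rack again at the end; the arm only passed high above it.
- **Disagreements:** The cameras differed by 2–5 mm on where the pocket and hole were, so I relied on the wrist camera for the fit. Measured moves also overshot commands by a millimetre or more at times; I corrected for that step by step.

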